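# Steady the swinging scale hook and hang the steel check weight

### The arm

A 6-joint arm with a two-finger parallel gripper is mounted at the origin on a cart in front of the work surface, level with it; the furniture and walls round the work are solid. World frame = base frame: x ahead of the robot, y to its left, z up, the work surface at z = 0. Lengths are in mm, angles in rad, forces in N, time in s.
With the tool pointing down it reaches from about 300 to 950 mm from the base axis. Payload 3.1 kg.
Tool frame: the origin (TCP) lies at the centre of the arm's flange, where the gripper is bolted on; the fingertips stand 173 mm ahead of it and the grasp point (between the pads) lies 155 mm ahead of it; x points along the fingers, y is the direction in which the jaws open and shut, and the axes are right-handed (so a half turn about x gives the same grasp; the last joint's range is limited). The gripper opens to 85 mm and grips with 20 to 120 N. Pads are 22 mm wide; open, the fingers measure 114 mm over their backs; the gripper's body (76 mm by 85 mm) begins 54 mm behind the grasp point. The pads swing forward as they close: fully open they stand 13 mm farther back than shut.
Start: joints at [1.191, 0.308, 1.634, -0, 1.2, -0.07], TCP at [190.569, 595.245, 404.672] pointing down, gripper open.
Joint ranges: [-3.06, 3.06], [-0.79, 1.96], [0.05, 2.63], [-1.19, 4.34], [0.05, 2.64], [-2.94, 2.94]. Speed limits (rad/s): [2.79, 2.79, 3.14, 3.14, 3.14, 3.14].

### API

Orientations are given as a unit quaternion [w, x, y, z].
In Python, from cell import bot, planner, cams, telemetry gives the robot as it stands. The module is installed in compiled form; this text tells all that it offers. Calls block until the motion is done:
- bot.movep(position, orientation): joint-space move of the TCP to a pose.
- bot.movel(position, orientation=None, speed=150): straight line of the TCP; orientation=None keeps the orientation; speed is the mean speed in mm/s.
- bot.goto_joints(angles): joint-space move.
- bot.command_gripper(opening): finger opening in mm; the grip force is fixed at half the most; returns when the fingers have stopped.
- bot.sleep(seconds).
- planner.inverse_kinematics(position, orientation): joint angles nearest the present ones, or None.
- cams.snapshot(name): name is "scene" or "top"; returns a dict with "img" (480x640x3 uint8, red, green, blue), "mtx" (3x3 intrinsics, pixels), "world_from_camera" (4x4, takes a point from camera to world coordinates). Camera axes: x right, y up, looking along -z (the intrinsics and any distortion apply to the point x, -y, -z); pixel columns grow to the right and rows downward; lengths in mm; the calibration is good to about 2 mm. A picture is of the moment at which its call begins. There is no depth.
A pose or a line that the arm cannot do raises bot.Unreachable and nothing moves.
- bot.hand_in(): hands the job in, once; it reports no verdict.
Readings, each from a call of its own:
- telemetry.read_time_s(): time.
- telemetry.read_joints(): joint angles.
- telemetry.read_dq(): joint speeds.
- telemetry.read_effort(): joint torques, N m.
- telemetry.read_position(): TCP position.
- telemetry.read_orientation(): TCP orientation.
- telemetry.read_force(): force on the tool from outside, world axes, zero at the start.
- telemetry.read_wrist_torque(): the same for the moment, N m.
- telemetry.read_finger_gap(): finger opening in mm.
Only numpy, scipy, OpenCV 4.12 (cv2) and the standard library are available. Lean on these libraries where they do the work, as an engineer would, in place of code of your own. Each camera call takes 0.05 s, during which the arm holds its last target.

### The job

The drop hook of the bench load-cell stand is swinging: stop it with a touch so that it hangs still, and only then hang the steel check weight on it, with the hook's toe through the weight's eye. Leave the weight hanging quietly in the bend of the hook, and do not disturb the brass weight, the amber bottle or the vial.

Things in the scene. Friction and masses are not known exactly. Their poses are not given: they have to be found in the camera images.
- scale_stand: Load-cell stand fixed to the table: grey base plate 100x130x14 mm, steel post 269 mm tall, short horizontal arm with its axis at 225 mm height. Origin on the table plumb under the hook's pivot; +z up; -x (toward the robot, turned by the stand's yaw) is the way the hook's toe points. Base, post and arm lie on the +x side: the base plate covers x 25 to 125 mm, post at x = 85 mm, arm 22 mm wide and 26 mm high from the post to x = 10 mm; the pivot pin ends at x = -9 mm.
- hook (a joint): Swing angle of the drop hook (red wire below a small brass swivel, 0.1 kg), rad, 0 = plumb, limits +-0.9. Its pivot axis is the stand's x axis at 225 mm height: it swings sideways (stand's y); positive = toward the stand's +y. Nearly frictionless: it starts at 0.35 to 0.55 rad, swings with a period of 0.55 s and takes minutes to come to rest by itself. It cannot move along x.
- hook_seat (a point): Middle of the lowest bend of the hook's toe, on the axis of its 7 mm round wire; axes as the stand's, swinging with the hook. With the hook plumb it lies at x = -72, y = 0, z = 133 mm in the stand's frame. The shank hangs from the pivot down to the toe at x = 0; the toe runs level from there toward -x, 4 mm higher than the seat, dips to the seat and ends in an upturned tip at x = -93 mm whose top is 16 mm above this point and whose front is at x = -97 mm.
- steel_weight: Steel check weight, loose, about 0.3 kg (0.2 to 0.4), 121 mm tall: cylinder 44 mm diameter and 42 mm high, on it an upright ring eye (46 mm outside, 33 mm hole, 6 mm wire) and on top a lifting tab. Origin at the centre of its underside, z up; the hole of the eye runs along x, the ring lies in the y-z plane; half a turn about z gives the same part.
- steel_weight_eye (a point): Centre of the hole of the steel weight's eye, 65 mm above its underside. Hung on the hook it lies about 13 mm below hook_seat.
- steel_weight_grip (a point): Grip point in the steel weight's lifting tab, 109 mm above its underside. The tab is a flat block 22 mm along x, 12 mm thick along y, from 87 to 121 mm above the underside; pinch it across y.
- brass_weight: Smaller brass weight of the same make (cylinder 36 mm diameter and 34 mm high, 113 mm tall overall), loose, to be left alone. Origin at the centre of its underside.
- amber_bottle: Amber screw-cap bottle, 46 mm diameter, 93 mm tall, loose, to be left alone. Origin at the centre of its underside.
- vial: Small clear vial with white cap, 28 mm diameter, 57 mm tall, loose, to be left alone. Origin at the centre of its underside.
There are look-alikes about, which are no part of the job. What is shaped like the steel_weight but blue or purple is not meant.

How it is judged:
By the outcome, as a careful person would: the job done as asked, in the order asked, and still so for the second after the job is handed in, with the robot touching nothing.
It also fails if it takes over 72 s, if anything falls off the work surface, if the arm or the gripper's body presses on something with over 40 N, if the wrist force passes 120 N, or if a joint passes its speed limit or range.

## Working session

There is one attempt and no reset: what is moved stays moved. The work goes in short steps, each a Python script; the robot and the scene stay as the last script left them, time stands still between calls to the robot, and variables do not carry over. Pictures are saved under pics/ and viewed, and the job is handed in when it is done.

```bash
mkdir -p pics; python3 - <<'E'
from cell import bot, planner, cams, telemetry
import cv2, numpy as np
for n in("scene","top"):
    s=cams.snapshot(n); cv2.imwrite(f"pics/{n}0.png",s["img"][:,:,::-1]); print(n,s["mtx"].tolist(),np.round(s["world_from_camera"],3).tolist(),[k for k in s])
print(telemetry.read_time_s(),telemetry.read_orientation(),telemetry.read_finger_gap(),telemetry.read_force())
E
```

```text
scene [[551.7984707086591, 0.0, 318.0938752326135], [0.0, 551.7984707086591, 241.8992476095214], [0.0, 0.0, 1.0]] [[-0.772, 0.336, -0.54, -128.687], [-0.636, -0.429, 0.642, 773.587], [-0.017, 0.839, 0.545, 810.561], [0.0, 0.0, 0.0, 1.0]] ['img', 'mtx', 'world_from_camera']
top [[535.648157597635, 0.0, 312.3798294779008], [0.0, 535.648157597635, 234.3999854160438], [0.0, 0.0, 1.0]] [[-0.008, 0.997, -0.08, 418.752], [-1.0, -0.008, 0.0, 0.575], [-0.0, 0.08, 0.997, 1399.141], [0.0, 0.0, 0.0, 1.0]] ['img', 'mtx', 'world_from_camera']
0.1 [ 0.69847267  0.10835673  0.69880945 -0.10981849] 85.91622983674698 [-0.16135119 -0.08098815 -0.23765804]
```

View pics/scene0.png

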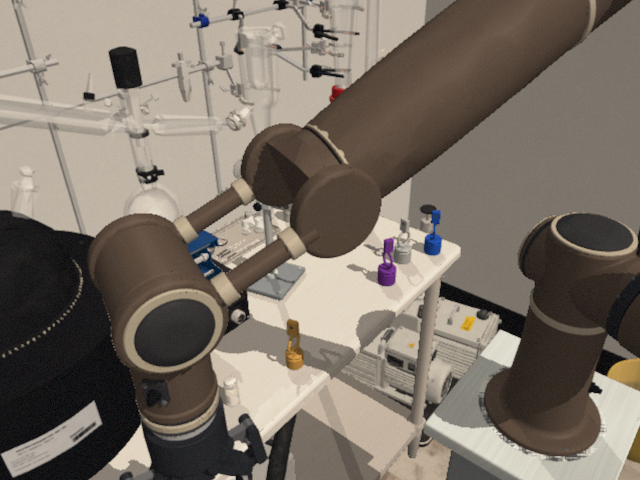

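View pics/top0.png

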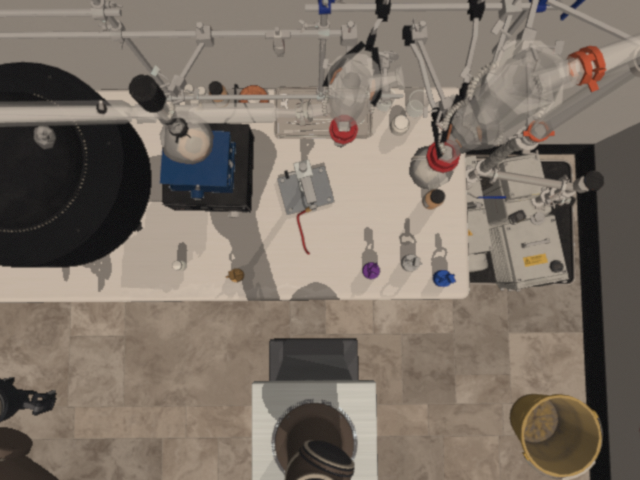

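The scene view is mostly blocked by the arm. In the top view the stand is near (305,190), the red hook at (304,230), steel weight at (410,262), purple (371,270), blue (443,278), bottle (432,198), vial (178,265) and brass (235,274). I'll zoom in and compute rough positions.

```bash
cat > h.py <<'E'
import numpy as np, cv2
from scipy.spatial.transform import Rotation as R
def ray(s,u,v):
    K=s["mtx"];T=np.asarray(s["world_from_camera"])
    d=np.array([(u-K[0,2])/K[0,0],-(v-K[1,2])/K[1,1],-1.0])
    return T[:3,3],T[:3,:3]@d
def onz(s,u,v,z):
    o,d=ray(s,u,v); return o+d*(z-o[2])/d[2]
def proj(s,p):
    T=np.asarray(s["world_from_camera"]);K=s["mtx"]
    c=T[:3,:3].T@(np.asarray(p)-T[:3,3]); return np.array([K[0,2]+K[0,0]*c[0]/-c[2],K[1,2]-K[1,1]*c[1]/-c[2]])
def tri(s1,p1,s2,p2):
    o1,d1=ray(s1,*p1);o2,d2=ray(s2,*p2)
    A=np.c_[d1,-d2];t=np.linalg.lstsq(A,o2-o1,rcond=None)[0]
    a=o1+d1*t[0];b=o2+d2*t[1];return (a+b)/2,np.linalg.norm(a-b)
def save(s,n,box=None):
    im=s["img"][:,:,::-1]
    if box: 
        x0,y0,x1,y1=box; im=im[y0:y1,x0:x1]; k=min(800/(x1-x0),600/(y1-y0)); im=cv2.resize(im,None,fx=k,fy=k,interpolation=cv2.INTER_CUBIC)
    cv2.imwrite("pics/"+n,im)
def down(a): # tool x down, tool y horizontal at world yaw a
    y=np.array([np.cos(a),np.sin(a),0]);x=np.array([0,0,-1.]);z=np.cross(x,y)
    q=R.from_matrix(np.c_[x,y,z]).as_quat(); return np.array([q[3],q[0],q[1],q[2]])
E
python3 - <<'E'
from h import *
from cell import bot, planner, cams, telemetry
s=cams.snapshot("top"); save(s,"topA.png",(160,150,480,310)); save(s,"topB.png",(260,140,350,265)); save(s,"topC.png",(355,180,465,300))
for n,u,v,z in [("steel",410,262,42),("purple",371,270,42),("blue",443,278,42),("bottle",432,198,93),("vial",178,265,57),("brass",235,274,40),("toe tip",308,253,145),("stand",305,190,14)]:
    print(n,onz(s,u,v,z).round(0))
q=telemetry.read_orientation();M=R.from_quat([q[1],q[2],q[3],q[0]]).as_matrix();print(M.round(2))
E
```

```text
steel [ 455. -246.   42.]
purple [ 436. -147.   42.]
blue [ 414. -329.   42.]
bottle [ 611. -295.   93.]
vial [452. 337.  57.]
brass [428. 197.  40.]
toe tip [475.  11. 145.]
stand [646.  19.  14.]
[[-0.    0.3   0.95]
 [-0.    0.95 -0.3 ]
 [-1.   -0.   -0.  ]]
```

View pics/topB.png

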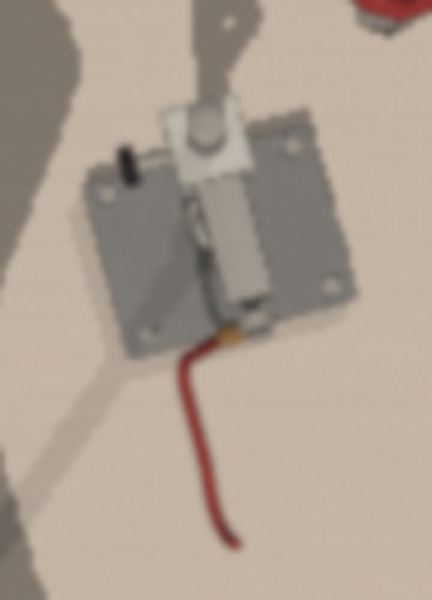

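View pics/topC.png

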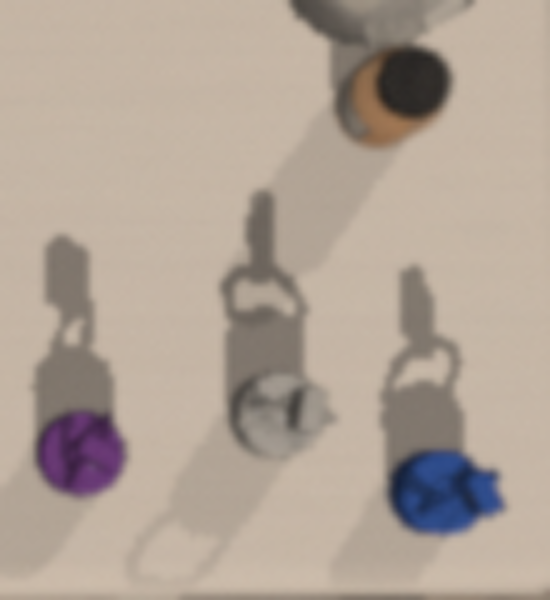

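```bash
python3 - <<'E'
from h import *
from cell import bot, planner, cams, telemetry
s=cams.snapshot("top"); im=s["img"].astype(int)
sub=np.zeros(im.shape[:2],np.uint8)
r,g,b=im[...,0],im[...,1],im[...,2]
m=((abs(r-g)<14)&(abs(g-b)<14)&(b-r>-12)&(r>60)&(r<170))
sub[160:220,270:340]=m[160:220,270:340]
sub=cv2.morphologyEx(sub,cv2.MORPH_OPEN,np.ones((3,3)))
cs,_=cv2.findContours(sub,0,2);c=max(cs,key=cv2.contourArea)
rect=cv2.minAreaRect(c);bx=cv2.boxPoints(rect);print(cv2.contourArea(c),rect)
P=np.array([onz(s,u,v,14)[:2] for u,v in bx]);print(P.round(1),[np.linalg.norm(P[i]-P[(i+1)%4]).round(1) for i in range(4)])
v=s["img"].copy()[:,:,::-1].copy();cv2.drawContours(v,[c],-1,(0,255,0),1);cv2.polylines(v,[bx.round().astype(int)],True,(255,0,255),1)
cv2.imwrite("pics/plate.png",cv2.resize(v[140:265,260:350],None,fx=4.8,fy=4.8,interpolation=cv2.INTER_NEAREST))
E
```

```text
670.0 ((293.5799865722656, 192.94000244140625), (36.95337677001953, 24.028976440429688), 74.93151092529297)
[[677.4  91.2]
 [693.5  30.4]
 [599.2   5.9]
 [583.3  66.4]] [np.float64(62.9), np.float64(97.4), np.float64(62.6), np.float64(97.3)]
```

View pics/plate.png

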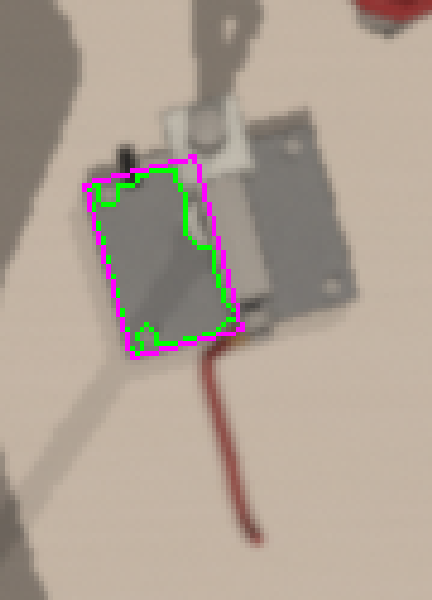

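```bash
python3 - <<'E'
from h import *
from cell import bot, planner, cams, telemetry
s=cams.snapshot("top"); im=s["img"].astype(int)
sub=np.zeros(im.shape[:2],np.uint8)
r,g,b=im[...,0],im[...,1],im[...,2]
m=((abs(r-g)<14)&(abs(g-b)<14)&(b-r>-12)&(r>60)&(r<170))
sub[160:220,270:340]=m[160:220,270:340]
sub=cv2.morphologyEx(sub,cv2.MORPH_OPEN,np.ones((3,3)))
cs,_=cv2.findContours(sub,0,2);cs=[c for c in cs if cv2.contourArea(c)>150]; print([cv2.contourArea(c) for c in cs])
c=np.vstack(cs)
rect=cv2.minAreaRect(c);bx=cv2.boxPoints(rect);print(rect)
P=np.array([onz(s,u,v,14)[:2] for u,v in bx]);print(P.round(1),[np.linalg.norm(P[i]-P[(i+1)%4]).round(1) for i in range(4)])
C=P.mean(0)
d=max([P[(i+1)%4]-P[i] for i in range(4)],key=lambda e:e[0]-abs(e[1])*0.3);a=np.arctan2(d[1],d[0]);print("yaw",a,np.degrees(a))
ex=np.array([np.cos(a),np.sin(a)]);O=C-75*ex;print("origin",O,"seat",O-72*ex)
# hook mid: average over several red snapshots
v=s["img"].copy()[:,:,::-1].copy();cv2.polylines(v,[bx.round().astype(int)],True,(255,0,255),1)
for x,z in [(0,225),(-72,133),(-95,149),(85,269),(10,238)]:
    p=proj(s,[*(O+x*ex),z]);cv2.circle(v,tuple(int(t) for t in p.round()),1,(0,255,0),-1)
cv2.imwrite("pics/plate2.png",cv2.resize(v[140:265,260:350],None,fx=4.8,fy=4.8,interpolation=cv2.INTER_NEAREST))
E
```

```text
[670.5, 481.0]
((305.2944641113281, 189.5937957763672), (37.17620849609375, 48.3922119140625), 74.93151092529297)
[[678.2  91.4]
 [710.6 -31.2]
 [615.5 -55.5]
 [583.5  66.5]] [np.float64(126.8), np.float64(98.1), np.float64(126.1), np.float64(97.9)]
yaw 0.2574363349832891 14.750015487858533
origin [574.41723104  -1.28439239] seat [504.7899284  -19.61575149]
```

View pics/plate2.png

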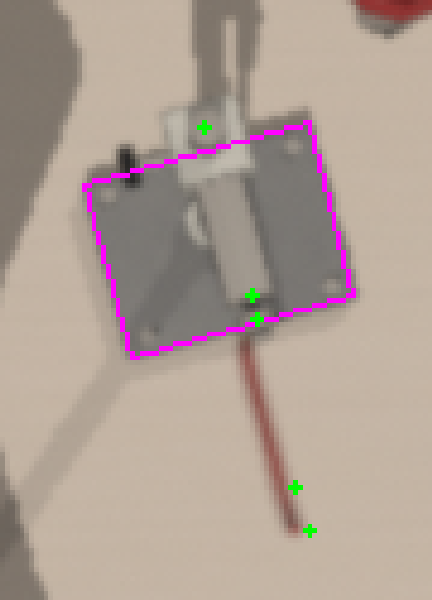

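Plate fit is 127x98 mm against a known 130x100, so the stand pose is plausible, and the predicted hook points lie in the swing range. I'll move over the toe and look again from above it.

```bash
cat >> h.py <<'E'
A=0.2574; O=np.array([574.4,-1.3]); EX=np.array([np.cos(A),np.sin(A)]); EY=np.array([-EX[1],EX[0]])
def st(x,y,z): return [*(O+x*EX+y*EY),z]
QS=down(A+np.pi/2)
E
python3 - <<'E'
from h import *
from cell import bot, planner, cams, telemetry
print(planner.inverse_kinematics(st(-62,0,285),QS),planner.inverse_kinematics(st(-62,0,375),QS))
bot.movep(st(-62,0,375),QS); print(telemetry.read_time_s(),telemetry.read_position())
for n in("scene","top"):
    s=cams.snapshot(n); save(s,n+"1.png")
    if n=="scene": np.savez("scene1.npz",**s); save(s,"scene1c.png",(220,160,480,355))
    else: np.savez("top1.npz",**s)
E
```

```text
[-1.17806807e-01  2.51434914e-01  1.98071104e+00 -4.44089210e-16
  9.09446700e-01 -1.94600313e+00] [-1.17806807e-01  1.27965559e-01  1.91810499e+00 -4.44089210e-16
  1.09552211e+00 -1.94600313e+00]
2.7083 [514.54530189 -16.51543435 375.07795099]
```

View pics/scene1.png

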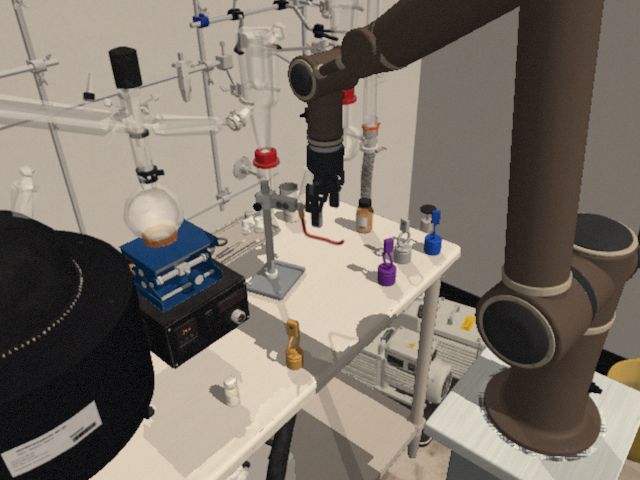

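View pics/scene1c.png

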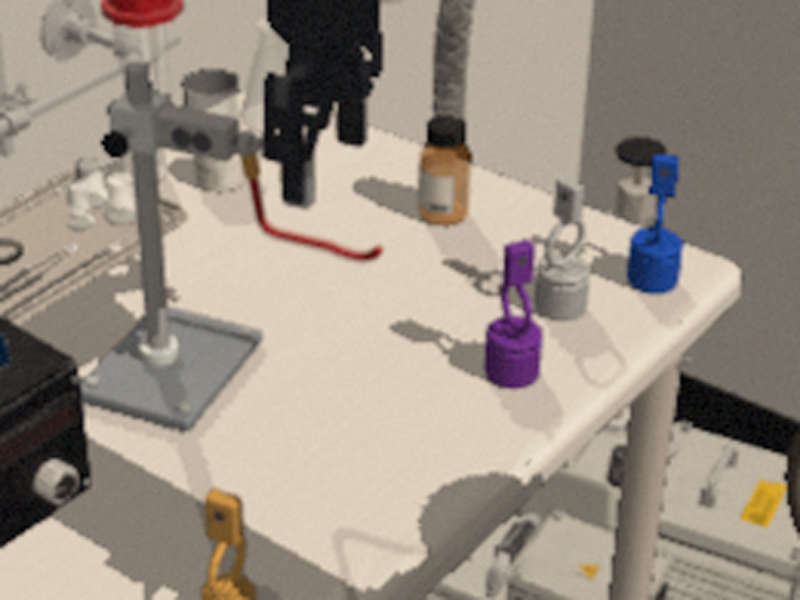

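Now the hook (seat about (335,243)) and the steel weight (403,245) are both clear in the scene view. Descending around the toe and closing on it.

```bash
python3 - <<'E'
from h import *
from cell import bot, planner, cams, telemetry
bot.movel(st(-62,0,286),QS,speed=200)
s=cams.snapshot("scene"); save(s,"s2a.png",(280,160,380,260))
bot.command_gripper(30); bot.command_gripper(9)
print(telemetry.read_finger_gap(),telemetry.read_time_s(),telemetry.read_position(),telemetry.read_force())
bot.sleep(0.8)
s=cams.snapshot("scene"); save(s,"s2b.png",(280,160,380,260))
print(telemetry.read_finger_gap(),telemetry.read_time_s(),telemetry.read_force())
E
cd pics; python3 -c "
import cv2,numpy as np;cv2.imwrite('s2.png',cv2.resize(np.hstack([cv2.imread('s2a.png'),cv2.imread('s2b.png')]),(800,400)))"
```

```text
8.525147942264045 4.3583 [514.42643846 -17.06422289 285.91416828] [0.00520308 0.65415633 0.24313778]
8.694275399218956 5.2083 [-0.40935108 -0.02384174  0.01366952]
```

View pics/s2.png

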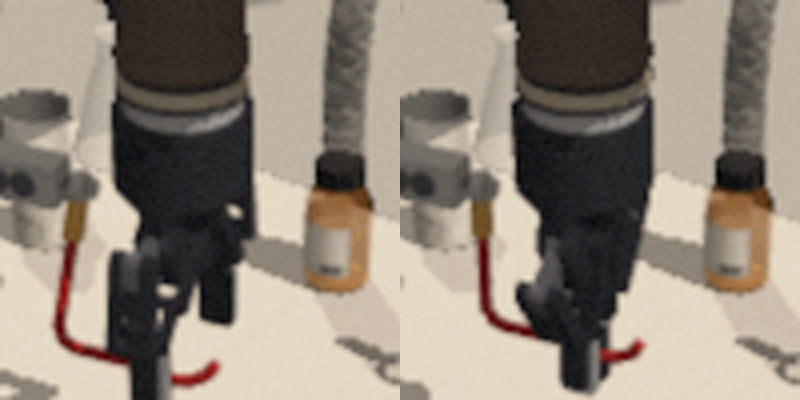

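```bash
cat >> h.py <<'E'
def redc(s):
    im=s["img"].astype(int); m=((im[...,0]>90)&(im[...,0]-im[...,1]>60)&(im[...,0]-im[...,2]>60)).astype(np.uint8)
    k=np.zeros_like(m);k[205:260,290:360]=m[205:260,290:360]
    w=k*(im[...,0]-im[...,1]); v,u=np.nonzero(k); ww=w[v,u]
    i=u>=u.max()-12
    return np.array([(u*ww).sum()/ww.sum(),(v*ww).sum()/ww.sum(),(u[i]*ww[i]).sum()/ww[i].sum(),(v[i]*ww[i]).sum()/ww[i].sum(),len(u)])
E
python3 - <<'E'
from h import *
from cell import bot, planner, cams, telemetry
bot.command_gripper(85)
bot.movel(st(-62,0,345),QS,speed=150)
for i in range(12):
    s=cams.snapshot("scene"); t=telemetry.read_time_s(); print(round(t,2),redc(s).round(2))
save(s,"s3.png",(280,160,380,260))
E
```

```text
6.52 [317.04 243.27 333.28 248.17 120.  ]
6.57 [317.17 243.33 333.3  248.23 120.  ]
6.62 [317.17 243.44 333.24 248.17 118.  ]
6.67 [317.09 243.21 333.3  248.11 117.  ]
6.72 [317.23 243.12 333.38 247.86 118.  ]
6.77 [317.1  242.74 333.57 247.73 119.  ]
6.82 [317.41 242.92 333.5  247.68 117.  ]
6.87 [317.08 242.77 333.62 247.71 119.  ]
6.92 [317.5  243.12 333.61 247.72 113.  ]
6.97 [317.31 243.13 333.4  247.87 117.  ]
7.02 [316.94 243.09 333.28 248.11 118.  ]
7.07 [316.88 243.16 333.24 248.18 121.  ]
```

View pics/s3.png

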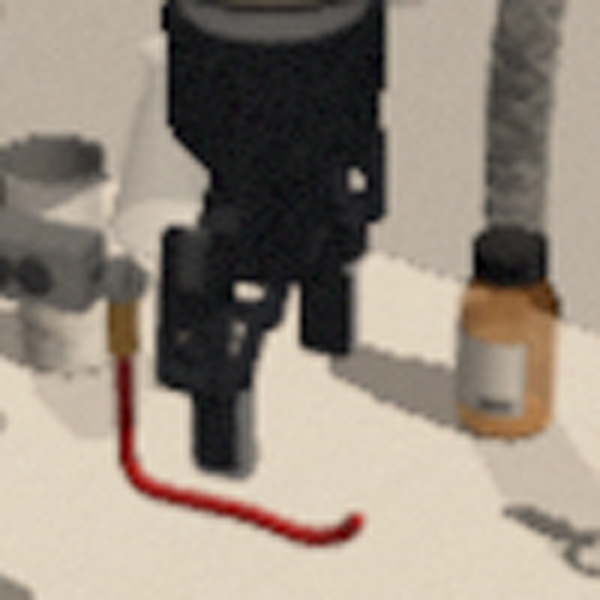

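Hook caught. The residual sway is only about ±0.3 px, so I'll pinch it once more, lightly, and fit what remains.

```bash
cat > osc.py <<'E'
from h import *
from cell import cams, telemetry
def osc(n=12):
    T=[];V=[];
    for i in range(n):
        t=telemetry.read_time_s(); s=cams.snapshot("scene"); T.append(t); V.append(redc(s)[2:4])
    T=np.array(T);V=np.array(V)
    J=(proj(s,st(-85,1,137))-proj(s,st(-85,-1,137)))/2
    y=(V@J)/(J@J); t0=T[0]; w=2*np.pi/0.55
    M=np.c_[np.ones(n),np.cos(w*(T-t0)),np.sin(w*(T-t0))]; c,res,_,_=np.linalg.lstsq(M,y,rcond=None)
    return dict(J=J,amp=np.hypot(c[1],c[2]),t0=t0,c=c,rms=np.sqrt(res/n),phase=np.arctan2(c[2],c[1]),s=s,y=y)
E
python3 - <<'E'
from osc import *
from cell import bot
bot.movel(st(-62,0,286),QS,speed=200)
bot.command_gripper(7.2); print(telemetry.read_finger_gap(),telemetry.read_force()); bot.sleep(0.4)
print(telemetry.read_position(),np.array(st(-62,0,286)))
t1=telemetry.read_time_s(); bot.command_gripper(85); t2=telemetry.read_time_s()
o=osc(); print(t1,t2,o["J"],"amp mm",o["amp"],o["rms"],"t0",o["t0"],"phase",o["phase"])
w=2*np.pi/.55; print("y rel at t1+.05:",o["c"][1]*np.cos(w*(t1+.05-o["t0"]))+o["c"][2]*np.sin(w*(t1+.05-o["t0"])))
E
```

```text
7.253150225140286 [-0.03854803  0.57345769 -0.43863802]
[514.42620536 -17.08140127 285.95856763] [514.44258253 -17.08315845 286.        ]
8.625 9.3583 [-0.1793486   0.23178227] amp mm 0.2092733035341421 [0.12654508] t0 9.3583 phase -2.7571308321513026
y rel at t1+.05: 0.06909526575745006
```

Amplitude is now 0.2 mm (0.002 rad), so the hook is still. Next, locate the steel weight from the stored views.

```bash
python3 - <<'E'
from h import *
a=np.load("scene1.npz");b=np.load("top1.npz")
A1=cv2.resize(a["img"][208:272,384:424][:,:,::-1],None,fx=9,fy=9,interpolation=cv2.INTER_CUBIC)
B1=cv2.resize(b["img"][238:282,392:432][:,:,::-1],None,fx=10,fy=10,interpolation=cv2.INTER_CUBIC)
h=max(A1.shape[0],B1.shape[0]);f=lambda I:np.vstack([I,np.zeros((h-I.shape[0],I.shape[1],3),np.uint8)])
cv2.imwrite("pics/steel.png",np.hstack([f(A1),f(B1)]))
E
```

```text
(no output)
```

View pics/steel.png

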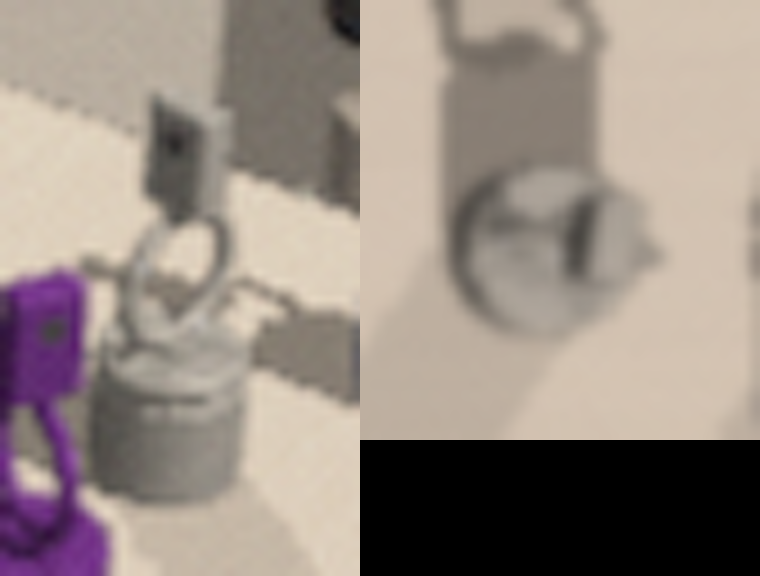

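```bash
python3 - <<'E'
from h import *
a=np.load("scene1.npz");b=np.load("top1.npz")
# cylinder axis: from top view circle of cylinder top (z=42)
for lab,s,off,k,pts in [("scene",a,(384,208),9,{"TL":(152,97),"TR":(207,118),"R":(230,100)}),("top",b,(392,238),10,{"darkTop":(225,203),"darkBot":(213,278),"tabR_top":(262,190),"tabR_bot":(258,288)})]:
    for n,(x,y) in pts.items():
        u,v=(x+.5)/k-.5+off[0],(y+.5)/k-.5+off[1]; print(lab,n,onz(s,u,v,121).round(1))
# cylinder mask in scene
for n,s,roi in [("scene",a,(236,266,390,416)),("top",b,(250,276,398,425))]:
    im=s["img"].astype(int);r,g,bb=im[...,0],im[...,1],im[...,2]
    hsv=cv2.cvtColor(s["img"],cv2.COLOR_RGB2HSV)
    m=((r-bb<14)).astype(np.uint8);k=np.zeros_like(m);k[roi[0]:roi[1],roi[2]:roi[3]]=m[roi[0]:roi[1],roi[2]:roi[3]]
    print(n);print("\n".join("".join(".#"[x] for x in row[roi[2]-2:roi[3]+2]) for row in k[roi[0]:roi[1]]))
E
```

```text
scene TL [ 463.7 -244.5  121. ]
scene TR [ 446.  -244.1  121. ]
scene R [ 446.2 -256.1  121. ]
top darkTop [ 462.8 -241.8  121. ]
top darkBot [ 445.  -238.6  121. ]
top tabR_top [ 465.8 -250.7  121. ]
top tabR_bot [ 442.5 -249.2  121. ]
scene
..............................
...........#........#.........
..###.......#.......#.........
..####........................
..####........................
..####........................
..####........................
..####...#........#...........
..####....#...................
..####....#...................
..####....####................
..####.####...................
..####.#......................
..####.#......................
..#########...................
..##########..................
..#...#########.#.#...........
..#...#######.................
..##..########................
..##..###########.............
..##..##########..............
..###.#########...............
..###.##########.#............
..###.###########.............
..############.....#..........
..####.#####.##...............
..###...####.#....##..........
..###......####.....
[... 208 characters left out ...]
............................
...............................
........##.....................
.......###.....................
......#####......###...........
......######.....###...........
......##.###....####...........
......#..##.....###............
......#...#.....###............
......#.........###............
......#.........###............
......#..........##............
.......#.......................
.......#.......................
...............................
...............................
...............................
...............................
...............................
...............................
...............................
...............................
```

Tab corners on z=121 come out at about (455,-250), with width 12 mm (expected 12) and long side along world x, yaw about -0.05. The cylinder circle agrees at about (453,-248). Time to grasp it.

```bash
python3 - <<'E'
from osc import *
from cell import bot, planner
W=np.array([454,-248.7]); Q=down(np.pi/2-0.05)
bot.movel(st(-62,0,375),QS,speed=250)
bot.movep([*W,360],Q); bot.command_gripper(50)
o=osc(8); print("hook amp",o["amp"],o["rms"])
bot.movel([*W,266],Q,speed=150)
save(cams.snapshot("scene"),"s4a.png",(360,180,460,280))
bot.command_gripper(5); print(telemetry.read_finger_gap(),telemetry.read_force())
s=cams.snapshot("scene"); save(s,"s4b.png",(360,180,460,280)); print(telemetry.read_time_s())
E
cd pics; python3 -c "
import cv2,numpy as np;cv2.imwrite('s4.png',cv2.resize(np.hstack([cv2.imread('s4a.png'),cv2.imread('s4b.png')]),(800,400)))"
```

```text
hook amp 0.2602441150499183 [0.12412643]
11.301530862347803 [-0.27691797  0.07481805  5.32166783]
13.5583
```

View pics/s4.png

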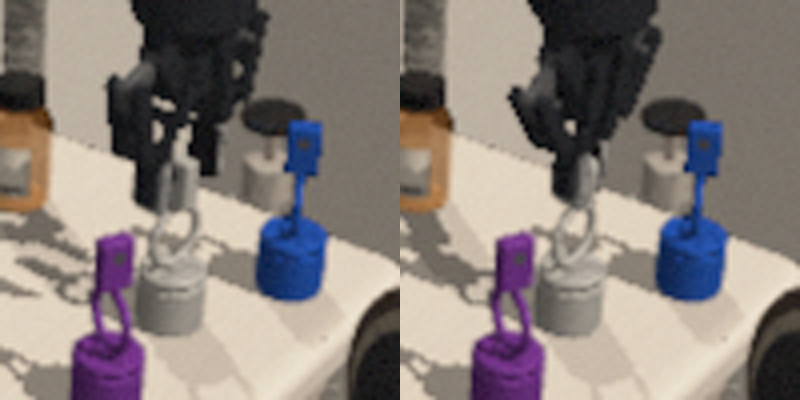

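```bash
python3 - <<'E'
from osc import *
from cell import bot, planner
W=np.array([454,-248.7]); Q=down(np.pi/2-0.05)
bot.movel([*W,430],Q,speed=150)
print(telemetry.read_finger_gap(),telemetry.read_force())
bot.movep(st(-150,0,430),QS)
bot.movel(st(-145,0,340),QS,speed=120)
bot.sleep(0.3)
for n in("scene","top"):
    s=cams.snapshot(n); save(s,n+"5.png",(280,180,380,260) if n=="scene" else (260,180,360,260)); np.savez(n+"5.npz",**s)
print(telemetry.read_time_s(),telemetry.read_position(),st(-145,0,340))
E
```

```text
11.176391115379381 [-0.29424923 -0.29526083 -3.74137836]
16.95 [434.25571809 -38.15873874 340.3898205 ] [np.float64(434.17700753908946), np.float64(-38.212225417975496), 340]
```

View pics/scene5.png

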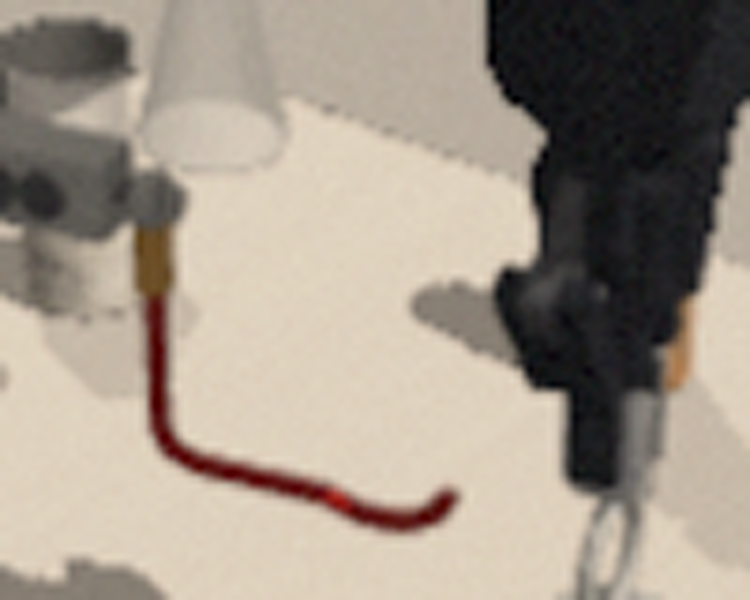

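View pics/top5.png

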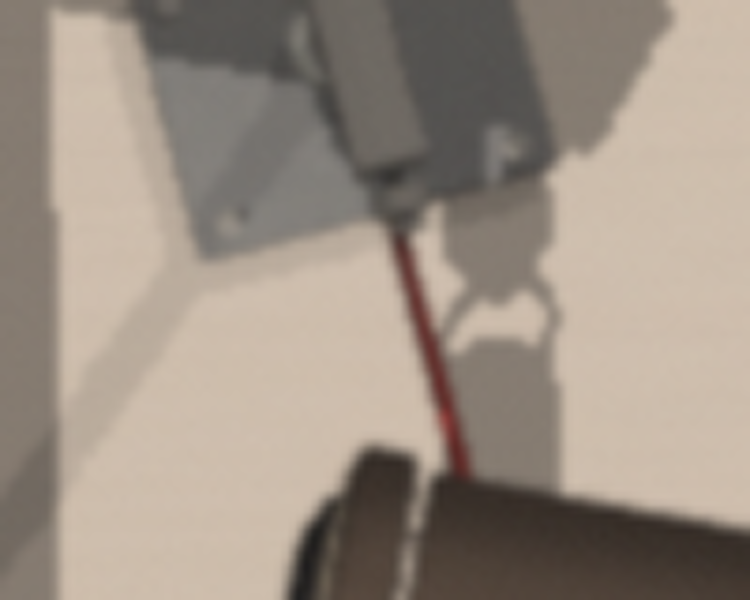

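```bash
python3 - <<'E'
from h import *
s=dict(np.load("scene5.npz")); t=dict(np.load("top5.npz"))
pr=lambda S,p,off,k:(((proj(S,p)-np.array(off)+.5)*k-.5)).round(0)
for n,p in [("eye",st(-145,0,139)),("eye z+5",st(-145,0,144)),("eye x+5",st(-140,0,139)),("eye y+5",st(-145,5,139)),("seat",st(-72,0,133)),("tiptop",st(-95,0,149)),("elbow",st(0,0,137)),("pivot",st(-5,0,225))]:
    print(n,pr(s,p,(280,180),7.5),pr(t,p,(260,180),7.5))
save(s,"s5z.png",(335,220,385,280))
E
```

```text
eye [611. 557.] [521. 681.]
eye z+5 [611. 543.] [522. 681.]
eye x+5 [595. 553.] [517. 666.]
eye y+5 [605. 566.] [506. 686.]
seat [379. 519.] [459. 458.]
tiptop [451. 490.] [480. 526.]
elbow [159. 455.] [400. 238.]
pivot [164. 202.] [404. 218.]
```

View pics/s5z.png

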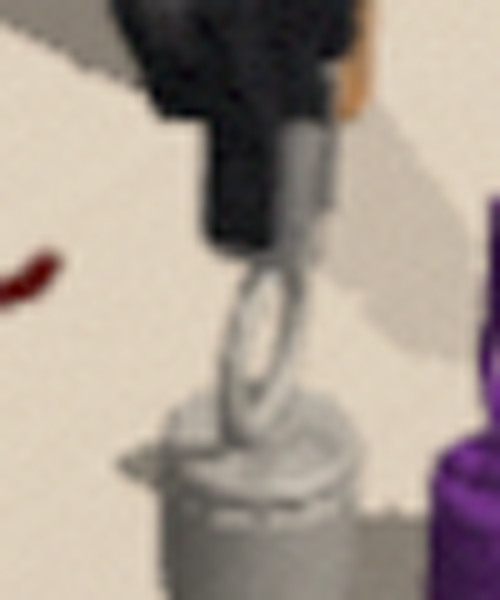

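Hook tip and elbow match prediction within about 1 px, and the eye lies within about 2 mm of its predicted place. Inserting slowly with force checks.

```bash
python3 - <<'E'
from osc import *
from cell import bot, planner
bot.movel(st(-145,0,341),QS,speed=60)
f0=telemetry.read_force()
for x in (-118,-105,-97,-90,-82,-73):
    bot.movel(st(x,0,341),QS,speed=40); f=telemetry.read_force()-f0; print(x,f.round(2))
    if x==-97: save(cams.snapshot("scene"),"s6m.png",(300,210,380,270))
    if np.linalg.norm(f)>3: break
save(cams.snapshot("scene"),"s6.png",(300,210,380,270)); print(telemetry.read_time_s())
E
cd pics; python3 -c "
import cv2,numpy as np;cv2.imwrite('s6j.png',cv2.resize(np.vstack([cv2.imread('s6m.png')[:560],cv2.imread('s6.png')[:560]]),(420,600)))"
```

```text
-118 [0.97 1.21 0.24]
-105 [ 1.1  -0.18  1.36]
-97 [0.01 0.6  0.29]
-90 [-0.72 -0.31  0.31]
-82 [0.14 1.2  0.37]
-73 [ 0.48 -0.47  0.1 ]
20.0
```

View pics/s6.png

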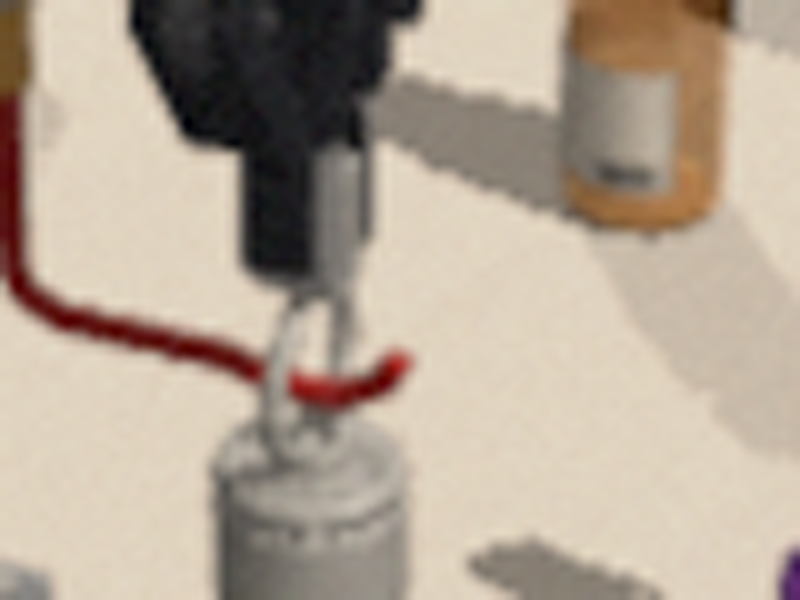

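The toe is through the eye (wire enters the ring at (290,385) of the crop and the tip at (400,362) is beyond it). Lowering until the hook takes the load.

```bash
python3 - <<'E'
from osc import *
from cell import bot, planner
f0=telemetry.read_force(); print(f0.round(2))
bot.movel(st(-73,0,327),QS,speed=50)
z=327
while z>312:
    f=np.mean([telemetry.read_force() for _ in range(5)],0); print(z,f.round(2))
    if f[2]>-1.0: break
    z-=1; bot.movel(st(-73,0,z),QS,speed=20); bot.sleep(.1)
save(cams.snapshot("scene"),"s7.png",(300,210,380,270)); print(telemetry.read_time_s(),telemetry.read_position())
E
```

```text
[-1.1   0.13 -2.95]
327 [-0.15  0.16 -2.75]
326 [ 0.    0.46 -2.47]
325 [ 0.03 -0.06 -2.98]
324 [-0.33  0.02 -4.08]
323 [-0.    1.22 -3.03]
322 [-0.27 -0.12 -3.24]
321 [-0.53 -0.08  0.18]
22.5833 [503.96950508 -19.94378436 321.38571928]
```

View pics/s7.png

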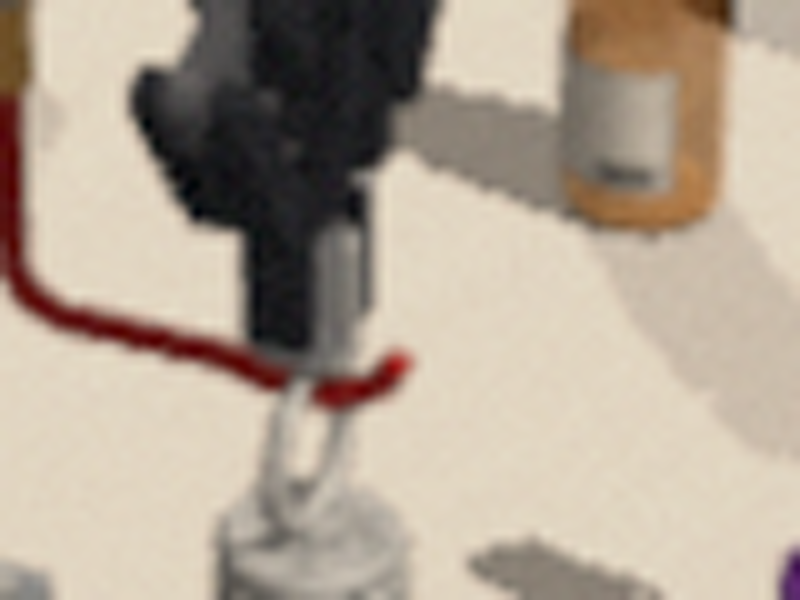

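The load went to the hook at TCP z = 321, exactly the predicted height. Releasing.

```bash
python3 - <<'E'
from osc import *
from cell import bot, planner
bot.command_gripper(24)
bot.command_gripper(70)
s=[cams.snapshot("scene") for _ in range(6)]
def steelc(x): return redc(x)[:2]
im=np.array([a["img"][235:290,310:350].astype(float) for a in s]); print("frame diffs",[np.abs(im[i+1]-im[i]).mean().round(2) for i in range(5)])
bot.movel(st(-73,0,400),QS,speed=120)
for i in range(3):
    a=cams.snapshot("scene"); print(redc(a).round(2)); bot.sleep(.15)
np.savez("scene8.npz",**a); save(a,"s8.png",(290,200,390,290)); print(telemetry.read_time_s(),telemetry.read_force())
E
```

```text
frame diffs [np.float64(1.75), np.float64(1.81), np.float64(1.77), np.float64(1.69), np.float64(1.76)]
[320.14 244.47 336.37 247.77  68.  ]
[319.8  244.35 335.9  247.89  74.  ]
[320.06 244.42 336.4  247.76  67.  ]
25.0833 [-1.34338242  0.14404447 -0.2893154 ]
```

View pics/s8.png

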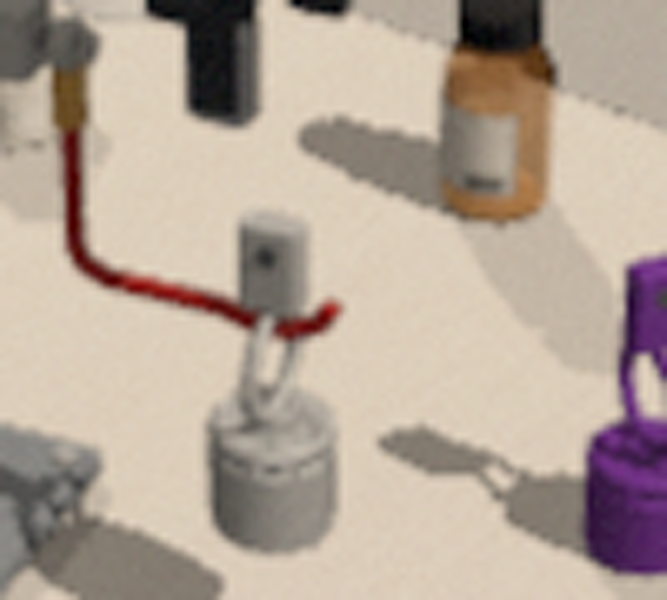

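The weight hangs upright in the bend, clear of the gripper. Checking for residual swing and that the bystanders are unmoved.

```bash
python3 - <<'E'
from osc import *
from cell import bot
bot.movel(st(-110,0,440),QS,speed=150); bot.sleep(2)
D=[]
for i in range(14):
    a=cams.snapshot("scene"); g=a["img"][215:290,312:350].astype(np.float32).mean(2)
    if i==0: g0=g
    D.append(cv2.phaseCorrelate(g0,g)[0])
print("weight image shift px",np.array(D).round(2).tolist())
s1=dict(np.load("scene1.npz"))
for n,(x0,y0,x1,y1) in dict(brass=(282,315,310,372),vial=(218,370,245,410),bottle=(352,195,378,236)).items():
    f=lambda s:s["img"][y0:y1,x0:x1].astype(np.float32).mean(2)
    print(n,cv2.phaseCorrelate(f(s1),f(a)),np.abs(f(s1)-f(a)).mean())
save(a,"s9.png"); print(telemetry.read_time_s())
E
```

```text
weight image shift px [[0.0, 0.5], [-0.1, 0.55], [-0.06, 0.51], [-0.03, 0.53], [-0.09, 0.55], [-0.05, 0.52], [-0.03, 0.52], [-0.04, 0.49], [-0.01, 0.46], [-0.03, 0.4], [-0.02, 0.48], [-0.01, 0.47], [-0.04, 0.5], [-0.03, 0.49]]
brass ((-0.3510816462306412, 0.2417198551272861), 0.8914578726556566) 7.3080616
vial ((0.5181223096987182, 0.033049830420068815), 0.9731382038858202) 4.6336417
bottle ((0.48954075857574253, 0.5050988359946125), 1.0059036213674664) 3.9856162
28.3
```

View pics/s9.png

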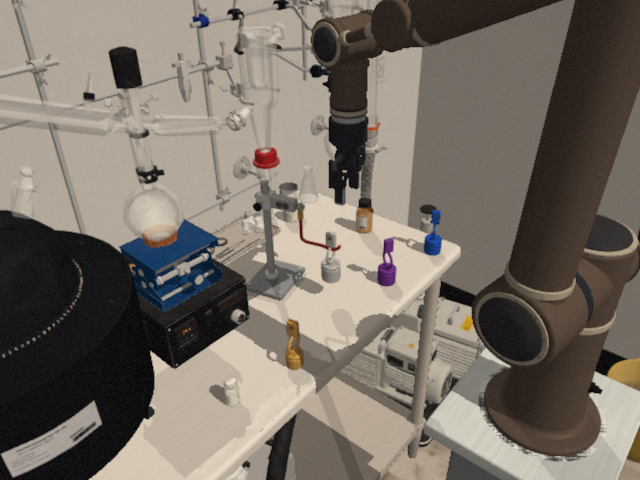

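```bash
python3 -c "
from cell import bot
print(bot.hand_in())"
```

```text
the job is handed in; nothing more can be done
None
```

The steel check weight is hanging quietly in the bend of the hook, and the job was handed in at about 28 s of the 72 s allowed.

- **Stopping the hook:** I closed the fingers round the toe and released it twice. The remaining sway was about 0.2 mm, and it measured about 0.26 mm (0.003 rad) again just before I picked up the weight.
- **Hanging the weight:** I gripped the steel weight by its tab and moved the eye over the toe, with no force change above about 2 N. The hook took the load at the predicted height. The last pictures show the toe through the eye.
- **Last checks:** The hanging weight moved less than about 0.1 px between frames, with the gripper well clear. The bottle and vial matched their earlier images.
- **Less clean check:** The brass weight's image comparison gave a shift of under 1 px. I put this down to a changed shadow, since the arm never came near it during the job.

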